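# Dispense one stock portion and push it onto the plate

## Robot

A 6-joint arm with a two-finger parallel gripper is mounted at the origin on a cart in front of the work surface, level with it; the furniture and walls round the work are solid. World frame = base frame: x ahead of the robot, y to its left, z up, the work surface at z = 0. Lengths are in m, angles in rad, forces in N, time in s.
With the tool pointing down it reaches from about 0.425 to 0.925 m from the base axis. Payload 12.5 kg.
Tool frame: the origin (TCP) lies where the fingers leave the gripper's body, on its centre line; the fingertips stand 73 mm ahead of it and the grasp point (between the pads) lies 54 mm ahead of it; z points along the fingers, y is the line along which they close (so a half turn about z gives the same grasp; the last joint's range is limited). The gripper opens to 85 mm and grips with 20 to 120 N. Pads are 22 mm wide; open, the fingers measure 114 mm over their backs; the gripper's body (76 mm by 85 mm) begins 54 mm behind the grasp point. The pads swing forward as they close: fully open they stand 13 mm farther back than shut.
Start: joints at [-1.452, 0.491, 1.559, -0, 1.092, -0.106], TCP at [0.139, -0.609, 0.304] pointing down, gripper open.
Joint ranges: [-3.1, 3.1], [-0.84, 2.19], [0.05, 2.79], [-1.13, 4.28], [0.06, 2.93], [-2.69, 2.69]. Speed limits (rad/s): [2.22, 2.22, 2.79, 3.14, 3.14, 3.14].

## Interface

Orientations are given as a rotation vector (axis times angle).
In Python, from workcell import ctrl gives the robot as it stands. The module is installed in compiled form; this text tells all that it offers.
- The arm moves only by the shell command python3 -m jog 'ROWS' [OPENING] [FORCE]. ROWS is JSON, a list of rows, each a list of 2 entries, a list of its own where there are three numbers: the shift along the tool's x, y, z in m, then the turn about the tool's z in degrees. A call has 1 to 20 rows; each row is the pose to reach, as a shift and turn from the pose commanded when the call began, along the tool's axes at that moment; what a row does not reach only later rows make up. A row lasts 1/12 s, in which the tool goes at most 41.7 mm and 7.16 degrees, less where a joint would pass 70% of its speed; a pose out of reach is approached as far as the arm can. A call with a gripper value outside its range is refused whole. OPENING is the closure, from -1 (fully open) to 1 (shut), so that 0 is half open, set as the call begins (- or left out, the last holds). The fingers move at their own pace and stop on an object; FORCE is the grip in N (left out, the last holds). Time passes only in rows, so rows that repeat a pose let the fingers close. It gives the time, the measured TCP pose, the force, the opening and the grip force at its end, in the units of the state.
- ctrl.read_state(): the state, without advancing time (a new reading comes with each control period).
- ctrl.get_image(name): name is "side" or "top"; returns (picture, depth): 384x512x3 uint8, red, green, blue; 384x512 float32, m along the optical axis (not along the pixel's ray), 0 where there is no reading.
- ctrl.calibration(name): a dict with "intrinsics" (3x3 intrinsics, pixels), "dist" ([k1, k2, p1, p2, k3] as OpenCV has them; the pictures are not rectified), "world_from_camera" (4x4, takes a point from camera to world coordinates). Camera axes: x right, y down, z forward; pixel columns grow to the right and rows downward; lengths in m; the calibration is good to about 2 mm. A picture is of the moment at which its call begins. calibration takes no time and is no camera call.
- ctrl.sign_off(): hands the job in; it is judged then, once.
Trained networks look in the newest picture that a camera, given by its name, has taken for a name from the list of things; names that differ only in an ending like _2 or _b are one class to them, and where a whole thing is asked for, a point or a joint stands for the part that bears it (a point fixed in the world has none). Each returns a list of dicts, best first, with "p" (0 to 1); they miss things now and then, are a little off and sometimes report something else, mostly with a low value. They report only what shows in the picture. A call takes as long as a camera call.
- ctrl.trace(name, camera): "region" (384x512 bool, what is visible of it) and "box" ([centre column, centre row, width, height] in pixels, round what is visible of it).
The state is a dict: "time": time; "joint_positions": joint angles; "qd": joint speeds; "tau": joint torques, N m; "tcp_pos": TCP position; "eef_rot": TCP orientation; "contact_force": force on the tool from outside, world axes, zero at the start; "ft_torque": the same for the moment, N m; "width": finger opening in m; "finger_force": force on a finger pad.
Only numpy, scipy, OpenCV 4.12 (cv2) and the standard library are available. Lean on these libraries where they do the work, as an engineer would, in place of code of your own. Each camera call takes 0.05 s, during which the arm holds its last target. There are 200 camera calls.

## Task

Press the plunger of the stock-portion dispenser all the way down once and let it come fully back up, so that a single portion pot comes out onto the board. Then push that pot along the board with the fingertips until the whole pot stands on the round steel plate. Nothing is to be picked up, pinched or tipped; the other portions stay in the dispenser, and the cup, the salt shaker and the spice jar stay where they are.

Things in the scene. Friction and masses are not known exactly. Their poses are not given: they have to be found in the camera images.
- board: wooden board, 380 (x) x 640 (y) x 16 mm, lying fixed on the range; all the work stands on it. Origin: centre of its underside; z up. Its top is 16 mm above the origin.
- dispenser: white dispenser, fixed. Origin: on the board's top, on the magazine's axis; z up; portions come out to its -x (front, towards the robot). Magazine 58 x 55 mm outside, 76 mm high, centred on the origin; outlet 47 mm wide, 23 mm high at the foot of its front (x = -29 mm). Plunger column behind it: x = 29 to 105 mm, 55 mm wide, 76 mm high. Feet 6 mm high reach to y = +-45 mm.
- outlet (a point): point on the board's top 66 mm in front of the dispenser's origin: a full press drives a hidden pusher out at the foot of the magazine, which slides the lowest portion along the board until its centre is about here (within 10 mm after a calm press). The pusher returns with the plunger and the next portion drops down; another press would eject that one.
- plunger_top (a point): centre of the top of the plunger's round grey cap (44 mm across, 12 mm thick), on the column 65 mm behind the dispenser's origin and 136 mm above the board when up. It is pressed straight down; it moves with the cap.
- plunger (a joint): travel of the plunger, m: 0 up, 0.036 fully down. A spring returns it; about 3.5 N to start it, 8 N when held down, plus damping of about 35 N per m/s.
- portion_0: sealed round aluminium portion pot with paper-white lid, 44 mm across, 20 mm high, about 40 g, loose: the lowest in the magazine, the one that comes out. Origin: centre of its underside; z up. It slides on the board's top.
- portion_1: the same kind of pot, second in the magazine, 20 mm higher; drops to the board's level after the press, and stays in the dispenser.
- portion_2: the same kind of pot, topmost in the magazine; stays in the dispenser.
- plate: round steel plate, 90 mm across, set flush into the board (no step to slide over), at the left or the right of the dispenser. Origin: centre of its face, level with the board's top.
- cup: white espresso cup, 64 mm wide, 91 mm with its handle, 50 mm high, loose on the board on the side away from the plate. Origin: underside, under the middle of its extents; the handle points to its -y. Not to be moved.
- salt: glass salt shaker with a grey top, 44 mm across, 90 mm high, loose, at the back right of the board. Origin: centre of its underside. Not to be moved.
- spice: spice jar with a red cap, 45 mm across, 106 mm high, loose, at the back left of the board. Origin: centre of its underside. Not to be moved.

How it is judged:
By the outcome, as a careful person would: the job done as asked, in the order asked, and still so for the second after the job is handed in, with the robot touching nothing.
It also fails if it takes over 58 s, if anything falls off the work surface, if the arm or the gripper's body presses on something with over 40 N, if the wrist force passes 120 N, or if a joint passes its speed limit or range.

## Working session

There is one attempt and no reset: what is moved stays moved. The work goes in short steps, Python scripts to look and compute and a shell command to move; the robot and the scene stay as the last step left them, time stands still between calls to the robot, and variables do not carry over. Pictures are saved under pics/ and viewed, at most 10 in all, crops included, and the job is handed in when it is done.

```bash
mkdir -p pics; cat > h.py <<'E'
import numpy as np, cv2
from workcell import ctrl
from scipy.spatial.transform import Rotation as R
def cloud(cam):
    im,d=ctrl.get_image(cam); c=ctrl.calibration(cam)
    h,w=d.shape; K=np.array(c["intrinsics"],float); T=np.array(c["world_from_camera"])
    u,v=np.meshgrid(np.arange(w),np.arange(h))
    p=cv2.undistortPoints(np.stack([u,v],-1).reshape(-1,1,2).astype(np.float64),K,np.array(c["dist"],float)).reshape(h,w,2)
    P=np.concatenate([p*d[...,None],d[...,None]],-1)@T[:3,:3].T+T[:3,3]
    P[d==0]=np.nan
    return im,P
def state():
    s=ctrl.read_state(); r=R.from_rotvec(s["eef_rot"]).as_matrix()
    print("t",s["time"],"tcp",np.round(s["tcp_pos"],4),"F",np.round(s["contact_force"],1),"w",s["width"]); print(np.round(r,3))
    return s,r
E
python3 - <<'E'
from h import *
s,r=state(); print(s["joint_positions"])
for cam in("top","side"):
    im,P=cloud(cam); cv2.imwrite(f"pics/{cam}0.png",im[...,::-1])
    for n in["board","dispenser","plunger_top","plate","cup","salt","spice","portion_0"]:
        for t in ctrl.trace(n,cam)[:2]:
            q=P[t["region"]]; q=q[~np.isnan(q[:,0])]
            if len(q): print(cam,n,round(t["p"],2),np.round(t["box"]),*[np.round(np.percentile(q,k,axis=0),3) for k in(2,50,98)])
E
```

```text
t 0.0 tcp [ 0.1393 -0.6091  0.3033] F [-0.1  0.2 -0.1] w 0.08531958083580772
[[ 0.975  0.223 -0.   ]
 [ 0.223 -0.975  0.001]
 [ 0.    -0.001 -1.   ]]
[-1.45159693e+00  4.91625155e-01  1.55944427e+00  1.23285608e-05
  1.09167800e+00 -1.05595133e-01]
top board 0.69 [234. 238. 266. 145.] [ 0.363 -0.308  0.013] [0.477 0.006 0.017] [0.608 0.306 0.02 ]
top dispenser 0.59 [239. 202.  41.  33.] [ 0.546 -0.024  0.019] [0.572 0.011 0.091] [0.607 0.06  0.096]
top plunger_top 0.24 [237. 237. 264. 144.] [ 0.365 -0.308  0.013] [0.476 0.006 0.017] [0.607 0.305 0.02 ]
top plate 0.79 [325. 255.  36.  38.] [ 0.464 -0.261  0.014] [ 0.505 -0.22   0.017] [ 0.546 -0.18   0.021]
top cup 0.58 [157. 217.  36.  26.] [0.457 0.156 0.017] [0.485 0.212 0.044] [0.515 0.235 0.068]
side board 0.92 [264. 244. 235. 191.] [ 0.361 -0.29   0.011] [0.518 0.11  0.017] [0.729 0.325 0.02 ]
side dispenser 0.62 [258. 199.  55.  67.] [ 0.546 -0.002  0.02 ] [0.613 0.042 0.079] [0.678 0.063 0.154]
side plunger_top 0.78 [248. 177.  18.  26.] [ 0.621 -0.034  0.075] [0.639 0.022 0.151] [0.684 0.039 0.156]
side plunger_top 0.32 [264. 270.  29.  35.] [0.456 0.163 0.026] [0.486 0.199 0.05 ] [0.513 0.241 0.067]
side plate 0.69 [334. 185.  31.  16.] [ 0.466 -0.262  0.014] [ 0.508 -0.22   0.017] [ 0.547 -0.181  0.021]
side plate 0.64 [249. 175.  16.  24.] [ 0.621 -0.126  0.005] [0.64  0.021 0.15 ] [0.766 0.039 0.155]
side cup 0.85 [265. 272.  33.  34.] [0.456 0.161 0.025] [0.485 0.199 0.05 ] [0.513 0.241 0.067]
side salt 0.56 [261. 163.  15.  29.] [ 0.692 -0.289 -0.006] [ 0.704 -0.123  0.071] [ 0.816 -0.113  0.107]
side spice 0.61 [188. 242.  28.  41.] [0.648 0.215 0.018] [0.661 0.245 0.085] [0.696 0.256 0.125]
side spice 0.45 [252. 178.  18.  23.] [ 0.62  -0.117  0.035] [0.638 0.021 0.151] [0.707 0.039 0.156]
```

```bash
python3 - <<'E'
import cv2
a=cv2.imread("pics/top0.png");b=cv2.imread("pics/side0.png")
cv2.imwrite("pics/a.png",cv2.resize(a[130:340,90:390],None,fx=2.6,fy=2.6,interpolation=cv2.INTER_CUBIC))
cv2.imwrite("pics/b.png",cv2.resize(b[130:360,130:400],None,fx=2.6,fy=2.6,interpolation=cv2.INTER_CUBIC))
E
python3 - <<'E'
from h import *
# dispenser geometry from both clouds
for cam in("top","side"):
    im,P=cloud(cam); z=P[...,2]
    for lo,hi,nm in((.086,.1,"mag top"),(.146,.16,"cap")):
        m=(z>lo)&(z<hi)&(P[...,0]>.5)&(P[...,0]<.8)&(abs(P[...,1])<.1)
        q=P[m]
        if len(q)>20: print(cam,nm,len(q),q.min(0).round(3),q.max(0).round(3),cv2.minAreaRect(q[:,:2].astype(np.float32)*1000), cv2.minEnclosingCircle(q[:,:2].astype(np.float32)*1000))
E
```

```text
top mag top 454 [ 0.545 -0.008  0.087] [0.594 0.051 0.097] ((571.1759643554688, 21.61284637451172), (55.24397277832031, 48.24369430541992), 84.68267059326172) ((570.8955078125, 20.824636459350586), 34.2790412902832)
side mag top 715 [ 0.545 -0.016  0.086] [0.681 0.057 0.1  ] ((613.8244018554688, 21.063899993896484), (58.55900955200195, 136.46017456054688), 83.07259368896484) ((612.376953125, 19.380985260009766), 72.395751953125)
side cap 170 [ 0.617 -0.004  0.146] [0.664 0.039 0.157] ((640.3115844726562, 17.766353607177734), (43.0784912109375, 44.32448959350586), 52.772647857666016) ((640.6263427734375, 17.496768951416016), 23.79620361328125)
```

View pics/a.png

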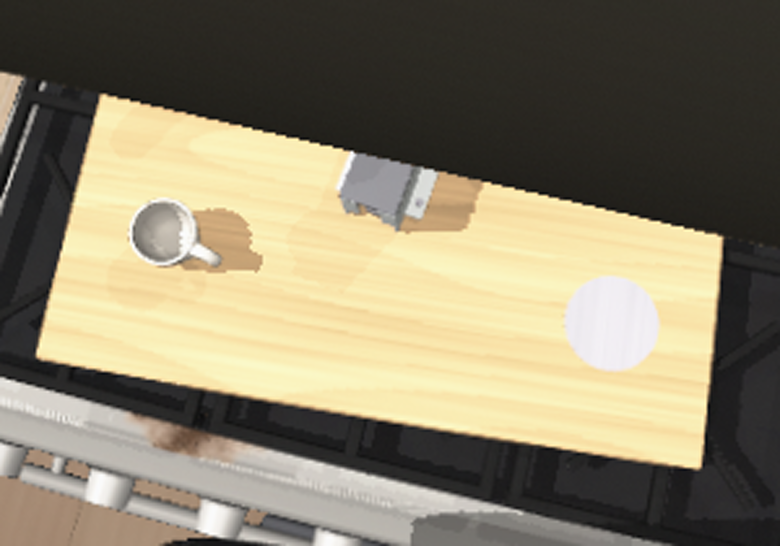

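View pics/b.png

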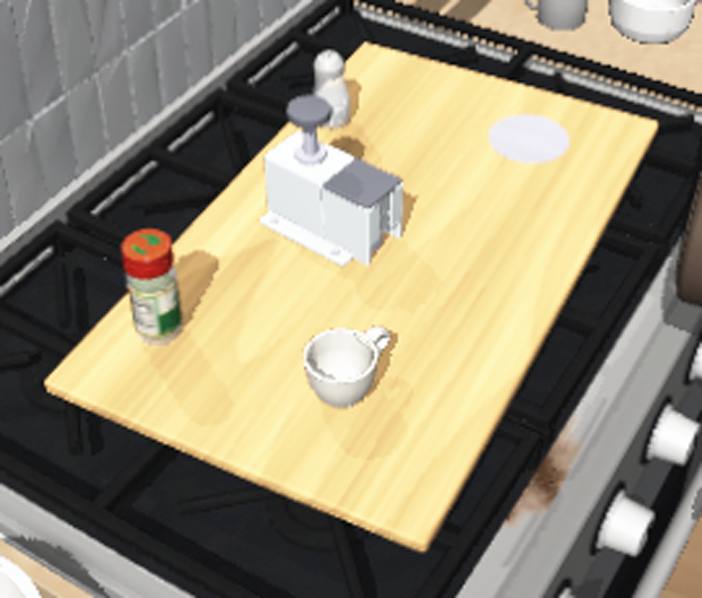

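The top view shows the plate at about (612,323), the cup at (163,232) and the dispenser at (385,185), with a dark hood covering everything behind. The side view shows the plunger cap at (308,110), with the salt and spice standing clear of it. Next I'll check the hood's height and the space along the path.

```bash
python3 - <<'E'
from h import *
for cam in("top","side"):
    im,P=cloud(cam)
    for x0 in np.arange(.2,1.0,.1):
        row=[]
        for y0 in np.arange(-.6,.6,.15):
            m=(P[...,0]>=x0)&(P[...,0]<x0+.1)&(P[...,1]>=y0)&(P[...,1]<y0+.15)
            z=P[m][:,2]; row.append("%.2f/%.2f"%(z.min(),z.max()) if len(z) else "-")
        print(cam,round(x0,2),*row)
E
```

```text
top 0.2 -0.07/-0.04 -0.26/-0.03 -0.26/0.46 -0.26/0.50 -0.26/0.40 -0.25/-0.04 -0.26/-0.04 -0.08/-0.07
top 0.3 -0.14/-0.04 -0.05/0.02 -0.05/0.02 -0.05/0.93 -0.05/0.88 -0.05/0.02 -0.05/0.02 -0.13/-0.06
top 0.4 -0.17/0.03 -0.05/0.02 0.01/0.02 0.01/0.02 0.01/0.05 0.01/0.07 -0.05/0.02 -0.17/0.06
top 0.5 -0.17/0.05 -0.05/0.02 0.01/0.02 0.01/0.10 0.01/0.10 0.01/0.07 -0.05/0.02 -0.17/0.05
top 0.6 -0.17/0.05 -0.05/0.02 0.01/0.02 0.01/0.04 0.01/0.02 0.01/0.02 -0.05/0.02 -0.17/0.04
top 0.7 - - - - - - - -
top 0.8 - - - - - - - -
top 0.9 - - - - - - - -
side 0.2 -0.97/-0.39 -0.97/-0.21 -0.96/-0.07 -0.57/0.62 -0.53/0.43 -0.32/-0.04 -0.10/-0.04 -
side 0.3 -0.07/-0.04 -0.05/0.02 -0.05/0.02 -0.05/0.02 -0.05/0.02 -0.05/0.02 -0.05/0.02 -
side 0.4 -0.07/0.03 -0.05/0.02 -0.04/0.02 0.01/0.02 0.01/0.02 -0.04/0.07 -0.07/0.02 -0.08/-0.04
side 0.5 -0.05/0.45 -0.05/0.02 0.01/0.02 0.01/0.09 0.01/0.10 -0.05/0.07 -0.08/0.02 -0.13/0.74
side 0.6 -0.05/0.45 -0.05/0.02 0.01/0.02 0.01/0.15 0.01/0.16 0.01/0.13 -0.08/0.02 -0.14/0.04
side 0.7 -0.05/0.43 -0.05/0.02 -0.01/0.02 -0.04/0.11 -0.05/0.02 -0.05/0.02 -0.08/0.02 -0.14/0.13
side 0.8 -0.13/0.11 -0.05/0.01 -0.05/0.01 -0.05/0.14 -0.05/0.01 -0.05/0.46 -0.08/0.01 -0.21/0.07
side 0.9 -0.07/0.43 -0.02/0.47 -0.02/0.50 -0.01/0.54 -0.01/0.58 -0.01/0.63 -0.07/0.65 -0.23/0.15
```

```bash
python3 - <<'E'
from h import *
for cam in("top","side"):
    c=ctrl.calibration(cam);T=np.array(c["world_from_camera"]);print(cam,T[:3,3].round(3),T[:3,2].round(3))
im,P=cloud("top")
import collections
# board/hood edge at columns
for u in(150,200,240,300,350):
    v=np.where(~np.isnan(P[:,u,0]))[0]; print(u,v.min(),P[v.min(),u].round(3), im[v.min()-5,u])
E
```

```text
top [ 0.364 -0.079  0.97 ] [ 0.259  0.068 -0.964]
side [0.077 0.841 0.852] [ 0.427 -0.678 -0.599]
150 55 [ 0.391 -0.058  0.926] [54 52 44]
200 64 [ 0.391 -0.065  0.926] [55 53 44]
240 78 [ 0.391 -0.07   0.925] [50 46 38]
300 90 [ 0.391 -0.078  0.925] [51 48 40]
350 101 [ 0.392 -0.085  0.924] [51 47 40]
```

```bash
python3 -m jog '[[[0.03,0,0.0],0],[[0.07,0,0],0],[[0.11,0,0],0],[[0.15,-0.01,0.0],0],[[0.19,-0.03,0],0],[[0.23,-0.05,0.0],0],[[0.26,-0.08,0.0],-7],[[0.28,-0.115,0.0],-14],[[0.30,-0.15,0.0],-21],[[0.32,-0.185,0.0],-28],[[0.34,-0.22,0.0],-35],[[0.36,-0.255,0.0],-42],[[0.38,-0.29,0.0],-49],[[0.40,-0.325,0.0],-56],[[0.42,-0.36,0.0],-63],[[0.44,-0.395,0.0],-70],[[0.46,-0.43,0.0],-77],[[0.46,-0.43,0.0],-77]]' 1
```

```text
time: 2.65
tcp_pos: [0.4929, -0.0823, 0.3041]
eef_rot: [-2.21, -2.233, -0.002]
contact_force: [0.7, 0.5, -0.1]
width: -0.0003
finger_force: 0.0
```

```bash
python3 -m jog '[[[0.02,0.03,0],0],[[0.04,0.06,0],0],[[0.06,0.09,0.0],0],[[0.08,0.12,0.0],0],[[0.1,0.147,0.015],0],[[0.1,0.147,0.04],0],[[0.1,0.147,0.06],0],[[0.1,0.147,0.06],0],[[0.1,0.147,0.06],0]]'; python3 - <<'E'
from h import *
s,r=state(); im,P=cloud("side"); cv2.imwrite("pics/c.png",cv2.resize(im[110:260,190:340,::-1],None,fx=4,fy=4,interpolation=cv2.INTER_CUBIC))
E
```

```text
time: 3.4
tcp_pos: [0.639, 0.0119, 0.2434]
eef_rot: [-2.223, -2.218, 0.002]
contact_force: [0.0, -0.3, 1.1]
width: -0.0002
finger_force: 0.0
t 3.4 tcp [0.639  0.0119 0.2434] F [ 0.  -0.3  1.1] w -0.00021203639655579412
[[ 0.003  1.    -0.002]
 [ 1.    -0.003  0.   ]
 [ 0.    -0.002 -1.   ]]
```

View pics/c.png

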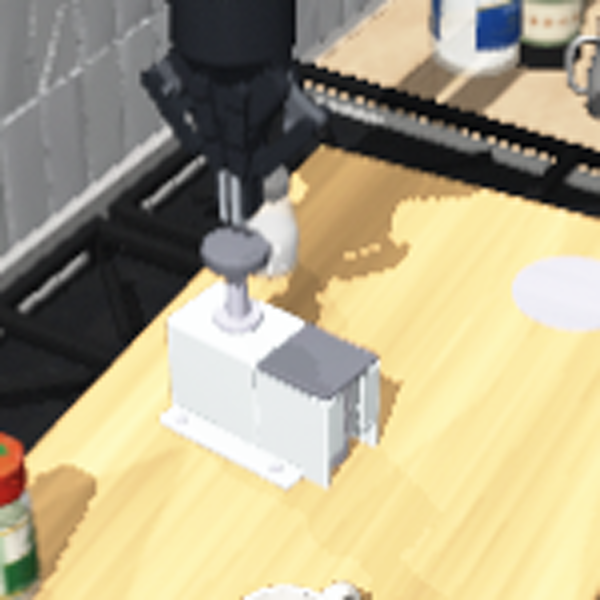

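The fingertips stand just above the cap at about (230,225). I'll shift +6 mm in y and press slowly.

```bash
python3 -m jog '[[[0.006,0.001,0.006],0],[[0.006,0.001,0.012],0],[[0.006,0.001,0.016],0],[[0.006,0.001,0.020],0],[[0.006,0.001,0.024],0],[[0.006,0.001,0.028],0],[[0.006,0.001,0.032],0],[[0.006,0.001,0.036],0],[[0.006,0.001,0.040],0],[[0.006,0.001,0.044],0],[[0.006,0.001,0.048],0],[[0.006,0.001,0.05],0],[[0.006,0.001,0.05],0]]'
```

```text
time: 4.53
tcp_pos: [0.6401, 0.0181, 0.1941]
eef_rot: [2.224, 2.219, 0.0]
contact_force: [-2.0, 1.6, 5.5]
width: -0.0002
finger_force: 3.0
```

```bash
python3 -m jog '[[[0,0,0.002],0],[[0,0,0.004],0],[[0,0,0.005],0],[[0,0,0.005],0]]'; python3 -m jog '[[[0,0,0.001],0],[[0,0,0.002],0],[[0,0,0.002],0]]'
```

```text
time: 4.87
tcp_pos: [0.6401, 0.0181, 0.1894]
eef_rot: [2.224, 2.219, 0.001]
contact_force: [-2.9, 1.4, 6.9]
width: -0.0004
finger_force: 3.4
time: 5.12
tcp_pos: [0.6402, 0.0182, 0.1886]
eef_rot: [2.223, 2.218, 0.001]
contact_force: [-5.9, 1.6, 16.3]
width: 0.0
finger_force: 8.3
```

The plunger has bottomed out: 16 N with travel stopped. I'll release it slowly, rise clear and look.

```bash
python3 -m jog '[[[0,0,-0.004],0],[[0,0,-0.008],0],[[0,0,-0.012],0],[[0,0,-0.016],0],[[0,0,-0.020],0],[[0,0,-0.024],0],[[0,0,-0.028],0],[[0,0,-0.032],0],[[0,0,-0.036],0],[[0,0,-0.04],0],[[0,0,-0.045],0],[[0,0,-0.06],0],[[0,0,-0.08],0],[[0.02,0,-0.1],0],[[0.06,0,-0.1],0],[[0.10,-0.0,-0.1],0],[[0.12,-0.03,-0.1],0],[[0.12,-0.03,-0.1],0]]'; python3 - <<'E'
from h import *
s,r=state()
for cam in("top","side"):
    im,P=cloud(cam); cv2.imwrite(f"pics/{cam}1.png",im[...,::-1])
    for n in["portion_0","plunger_top"]:
        for t in ctrl.trace(n,cam)[:3]:
            q=P[t["region"]]; q=q[~np.isnan(q[:,0])]
            if len(q): print(cam,n,round(t["p"],2),np.round(t["box"]),*[np.round(np.percentile(q,k,axis=0),3) for k in(2,50,98)])
    m=(P[...,2]>.029)&(P[...,2]<.043)&(P[...,0]>.46)&(P[...,0]<.55)&(abs(P[...,1]-.03)<.05)
    q=P[m]
    if len(q): print(cam,len(q),q.min(0),q.max(0),cv2.minEnclosingCircle(q[:,:2].astype(np.float32)))
a=cv2.imread("pics/top1.png")[150:270,170:330]; b=cv2.imread("pics/side1.png")[130:250,200:360]
cv2.imwrite("pics/d.png",cv2.resize(np.vstack([a,b]),None,fx=2.5,fy=2.5,interpolation=cv2.INTER_CUBIC))
E
```

```text
time: 6.62
tcp_pos: [0.607, 0.1419, 0.2868]
eef_rot: [-2.218, -2.222, 0.003]
contact_force: [0.4, 0.1, 0.6]
width: -0.0002
finger_force: 0.0
t 6.6167 tcp [0.607  0.1419 0.2868] F [0.4 0.1 0.6] w -0.00015220027482631127
[[-0.002  1.    -0.003]
 [ 1.     0.002  0.   ]
 [ 0.    -0.003 -1.   ]]
top portion_0 0.51 [228. 229.  19.  19.] [0.492 0.009 0.033] [0.51  0.027 0.037] [0.529 0.047 0.041]
top 246 [ 0.48945678 -0.00349221  0.03160144] [0.54769948 0.04980063 0.04150982] ((0.5218881964683533, 0.020508958026766777), 0.03534594178199768)
side portion_0 0.49 [289. 226.  18.  16.] [0.491 0.013 0.018] [0.507 0.039 0.036] [0.53  0.053 0.04 ]
side plunger_top 0.67 [248. 178.  16.  24.] [ 0.621 -0.     0.106] [0.638 0.022 0.151] [0.66  0.038 0.156]
side 200 [4.89566294e-01 2.50008975e-04 2.90204860e-02] [0.54971254 0.05586451 0.04270959] ((0.5211273431777954, 0.025394152849912643), 0.03597632423043251)
```

View pics/d.png

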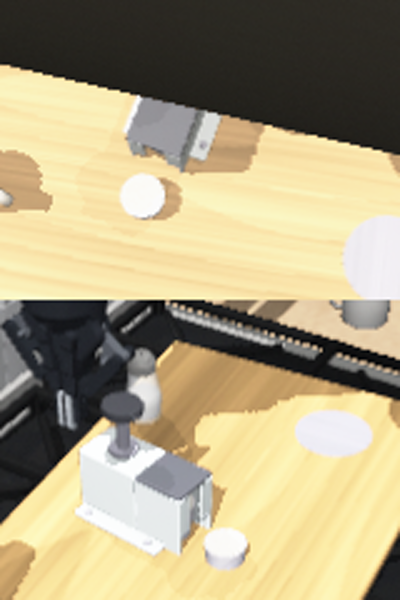

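The pot stands at (0.510, 0.029) in front of the outlet, at (142,195) in the top crop and (225,545) in the side crop. The plunger is fully back up. I'll push with the fingers part-open as a cradle. First I'll hover beside the pot and measure how far the gripper's knuckles reach below the TCP.

```bash
python3 -m jog '[[[-0.02,-0.03,0],0],[[-0.04,-0.06,0],0],[[-0.06,-0.09,0],0],[[-0.062,-0.108,0.03],0],[[-0.062,-0.108,0.06],0],[[-0.062,-0.108,0.087],0],[[-0.062,-0.108,0.087],0],[[-0.062,-0.108,0.087],0]]' 0.15 20; python3 - <<'E'
from h import *
s,r=state(); t=s["tcp_pos"]
for cam in("top","side"):
    im,P=cloud(cam); cv2.imwrite(f"pics/{cam}2.png",im[...,::-1])
    Q=(P-t)@r   # tool coords
    m=(abs(Q[...,0])<.07)&(abs(Q[...,1])<.1)&(Q[...,2]<.085)&(Q[...,2]>-.1)&(P[...,2]>.11)
    q=Q[m]
    for z in np.arange(-.06,.085,.01):
        k=q[(q[:,2]>=z)&(q[:,2]<z+.01)]
        if len(k): print(cam,round(z,3),len(k),"x",k[:,0].min().round(3),k[:,0].max().round(3),"y",k[:,1].min().round(3),k[:,1].max().round(3))
    print("tip",np.sort(q[:,2])[-5:].round(4) if len(q) else 0)
cv2.imwrite("pics/e.png",cv2.resize(cv2.imread("pics/side2.png")[80:280,200:400],None,fx=3,fy=3))
E
```

```text
time: 7.58
tcp_pos: [0.5026, 0.0758, 0.1995]
eef_rot: [-2.224, -2.217, 0.003]
contact_force: [0.2, -0.3, -0.0]
width: 0.0361
finger_force: 0.0
t 7.5833 tcp [0.5026 0.0758 0.1995] F [ 0.2 -0.3 -0. ] w 0.03605446780374857
[[ 0.003  1.    -0.002]
 [ 1.    -0.003 -0.   ]
 [-0.    -0.002 -1.   ]]
tip 0
side -0.06 36 x -0.008 0.038 y -0.037 0.009
side -0.05 64 x -0.006 0.016 y -0.041 0.043
side -0.04 249 x -0.012 0.024 y -0.066 0.065
side -0.03 203 x -0.01 0.023 y -0.066 0.067
side -0.02 131 x -0.013 0.021 y -0.062 0.065
side -0.01 155 x -0.013 0.021 y -0.059 0.061
side 0.0 120 x -0.016 0.02 y -0.055 0.058
side 0.01 138 x -0.011 0.016 y -0.052 0.054
side 0.02 73 x -0.008 0.016 y -0.048 0.05
side 0.03 53 x -0.012 0.015 y -0.031 0.031
side 0.04 62 x -0.009 0.014 y -0.031 0.033
side 0.05 59 x -0.009 0.015 y -0.031 0.033
side 0.06 34 x -0.008 0.013 y -0.029 0.027
tip [0.0667 0.0671 0.0672 0.0683 0.0693]
```

View pics/e.png

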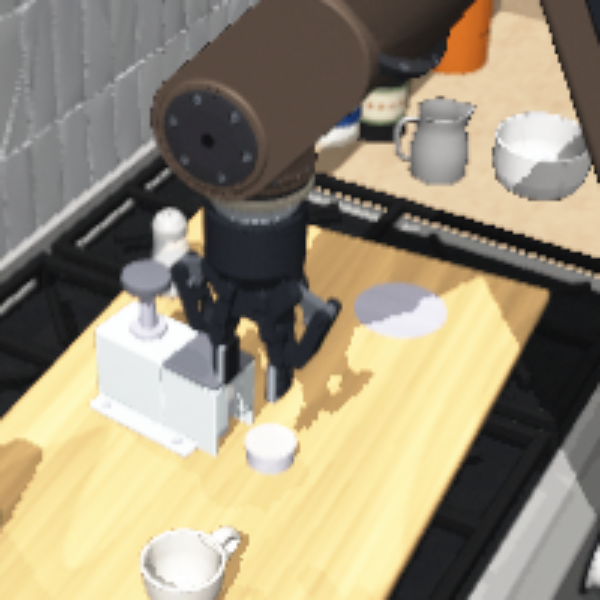

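The knuckles reach ±58 mm sideways and about 40 mm above the tips, so a centred cradle would foul the magazine. Instead I'll open fully and push with only the +x finger until the pot is past the dispenser, then switch to the cradle.

```bash
python3 -m jog '[[[0.003,-0.02,0],0],[[0.006,-0.042,0],0],[[0.006,-0.042,0.02],0],[[0.006,-0.042,0.04],0],[[0.006,-0.042,0.04],0],[[0.006,-0.042,0.04],0],[[0.006,-0.042,0.04],0],[[0.006,-0.042,0.04],0]]' -1; python3 - <<'E'
from h import *
s,r=state(); t=s["tcp_pos"]
im,P=cloud("side")
Q=(P-t)@r
m=(abs(Q[...,0])<.06)&(abs(Q[...,1])<.1)&(Q[...,2]<.085)&(Q[...,2]>-.1)&(P[...,2]>.085)
q=Q[m&~((P[...,0]>.535)&(P[...,2]<.1))]
for z in np.arange(-.06,.085,.01):
    k=q[(q[:,2]>=z)&(q[:,2]<z+.01)]
    if len(k): print(round(z,3),len(k),"x",k[:,0].min().round(3),k[:,0].max().round(3),"y",k[:,1].min().round(3),k[:,1].max().round(3))
f=q[q[:,2]>.04]; print("tip",np.sort(q[:,2])[-5:].round(4)); f=f[f[:,1]>0]; print("+finger y",f.min(0).round(4),f.max(0).round(4))
E
```

```text
time: 8.35
tcp_pos: [0.4609, 0.0825, 0.1611]
eef_rot: [2.223, 2.218, 0.002]
contact_force: [0.3, 0.4, 0.4]
width: 0.0852
finger_force: 0.0
t 8.35 tcp [0.4609 0.0825 0.1611] F [0.3 0.4 0.4] w 0.08517987325066496
[[ 0.002  1.     0.002]
 [ 1.    -0.002 -0.   ]
 [-0.     0.002 -1.   ]]
-0.06 41 x -0.006 0.038 y -0.037 0.012
-0.05 198 x -0.012 0.017 y -0.067 0.069
-0.04 235 x -0.01 0.025 y -0.069 0.07
-0.03 162 x -0.008 0.024 y -0.072 0.072
-0.02 165 x -0.016 0.02 y -0.072 0.072
-0.01 185 x -0.015 0.02 y -0.073 0.072
0.0 186 x -0.011 0.017 y -0.074 0.075
0.01 57 x -0.009 0.016 y -0.073 0.066
0.02 48 x -0.011 0.015 y -0.056 0.055
0.03 61 x -0.009 0.014 y -0.057 0.056
0.04 56 x -0.012 0.015 y -0.057 0.056
0.05 31 x -0.008 0.014 y -0.054 0.056
tip [0.0568 0.0571 0.0576 0.0586 0.0598]
+finger y [-0.0118  0.0423  0.0406] [0.0152 0.0564 0.0598]
```

```bash
python3 -m jog '[[[0,0,0.03],0],[[0,0,0.06],0],[[0,0,0.078],0],[[0,0,0.078],0],[[-0.006,0,0.078],0],[[-0.012,0,0.078],0],[[-0.016,0,0.078],0],[[-0.020,0,0.078],0],[[-0.025,0,0.078],0],[[-0.031,0,0.078],0],[[-0.037,0,0.078],0],[[-0.043,0,0.078],0],[[-0.05,0,0.078],0],[[-0.056,0,0.078],0],[[-0.06,0,0.078],0],[[-0.06,0,0.078],0]]'; python3 - <<'E'
from h import *
s,r=state()
im,P=cloud("top"); cv2.imwrite("pics/top3.png",im[...,::-1])
for n in["portion_0"]:
  for c in("top","side"):
    if c=="side": im,P=cloud("side"); cv2.imwrite("pics/side3.png",im[...,::-1])
    for t in ctrl.trace(n,c)[:2]:
        q=P[t["region"]]; q=q[q[:,2]>.031]
        if len(q): print(c,round(t["p"],2),np.round(t["box"]),*[np.round(np.percentile(q,k,axis=0),3) for k in(2,50,98)])
a=cv2.imread("pics/top3.png")[150:270,170:330]; b=cv2.imread("pics/side3.png")[130:250,200:360]
cv2.imwrite("pics/f.png",cv2.resize(np.vstack([a,b]),None,fx=2.5,fy=2.5,interpolation=cv2.INTER_CUBIC))
E
```

```text
time: 9.73
tcp_pos: [0.4602, 0.0217, 0.0818]
eef_rot: [2.225, 2.218, -0.0]
contact_force: [0.0, 0.0, 0.4]
width: 0.0856
finger_force: 0.0
t 9.7333 tcp [0.4602 0.0217 0.0818] F [0.  0.  0.4] w 0.08564743068992947
[[ 0.003  1.    -0.   ]
 [ 1.    -0.003 -0.   ]
 [-0.    -0.    -1.   ]]
side 0.52 [300. 221.  10.  11.] [ 0.491 -0.014  0.032] [ 0.5   -0.001  0.036] [0.51  0.01  0.039]
side 0.48 [259. 199.  58.  66.] [ 0.548 -0.002  0.034] [0.614 0.039 0.09 ] [0.677 0.054 0.154]
```

View pics/f.png

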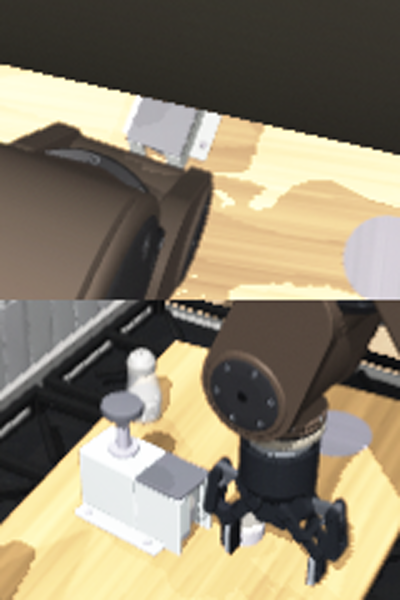

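The pot at (250,530) in the side crop is moving straight ahead of the +x finger, clear of the dispenser. I'll keep pushing past it, then back off and look.

```bash
python3 -m jog '[[[-0.004,0,0],0],[[-0.010,0,0],0],[[-0.016,0,0],0],[[-0.022,0,0],0],[[-0.028,0,0],0],[[-0.034,0,0],0],[[-0.040,0,0],0],[[-0.046,0,0],0],[[-0.052,0,0],0],[[-0.058,0,0],0],[[-0.064,0,0],0],[[-0.068,0,0],0],[[-0.068,0,0],0],[[-0.05,0,0],0],[[-0.04,0,0],0],[[-0.04,0,-0.03],0],[[-0.04,0,-0.07],0],[[-0.0,0,-0.11],0],[[0.02,0,-0.12],0],[[0.02,0,-0.12],0]]'; python3 - <<'E'
from h import *
s,r=state()
for c in("top","side"):
    im,P=cloud(c); cv2.imwrite(f"pics/{c}4.png",im[...,::-1])
    for t in ctrl.trace("portion_0",c)[:2]:
        q=P[t["region"]]; q=q[q[:,2]>.031]
        if len(q): print(c,round(t["p"],2),np.round(t["box"]),*[np.round(np.percentile(q,k,axis=0),3) for k in(2,50,98)])
E
```

```text
time: 11.6
tcp_pos: [0.4607, 0.046, 0.2056]
eef_rot: [2.218, 2.219, 0.007]
contact_force: [0.5, -0.1, 0.3]
width: 0.0855
finger_force: 0.0
t 11.6 tcp [0.4607 0.046  0.2056] F [ 0.5 -0.1  0.3] w 0.08550568136058144
[[-0.001  1.     0.006]
 [ 1.     0.001  0.   ]
 [ 0.     0.006 -1.   ]]
top 0.6 [271. 238.  15.  19.] [ 0.496 -0.099  0.033] [ 0.515 -0.081  0.037] [ 0.534 -0.063  0.04 ]
top 0.54 [241. 204.  36.  31.] [ 0.5   -0.018  0.036] [0.579 0.003 0.092] [0.597 0.046 0.402]
side 0.74 [307. 203.  17.  16.] [ 0.495 -0.096  0.032] [ 0.514 -0.074  0.037] [ 0.533 -0.056  0.04 ]
```

The pot is at (0.514, -0.079), past the dispenser. I'll switch to the 36 mm cradle behind it.

```bash
python3 -m jog '[[[-0.03,0.02,0],0],[[-0.06,0.04,0],0],[[-0.088,0.053,0],0],[[-0.088,0.053,0],0],[[-0.088,0.053,0],0],[[-0.088,0.053,0.03],0],[[-0.088,0.053,0.06],0],[[-0.088,0.053,0.09],0],[[-0.088,0.053,0.112],0],[[-0.088,0.053,0.112],0]]' 0.15; python3 -m jog '[[[-0.006,0,0],0],[[-0.012,0,0],0],[[-0.018,0,0],0],[[-0.025,-0.001,0],0],[[-0.032,-0.001,0],0],[[-0.039,-0.002,0],0],[[-0.046,-0.002,0],0],[[-0.053,-0.003,0],0],[[-0.060,-0.003,0],0],[[-0.067,-0.004,0],0],[[-0.074,-0.004,0],0],[[-0.081,-0.005,0],0],[[-0.088,-0.005,0],0],[[-0.095,-0.006,0],0],[[-0.102,-0.006,0],0],[[-0.109,-0.007,0],0],[[-0.116,-0.007,0],0],[[-0.123,-0.008,0],0],[[-0.128,-0.008,0],0],[[-0.128,-0.008,0],0]]'; python3 - <<'E'
from h import *
s,r=state()
for c in("top","side"):
    im,P=cloud(c); cv2.imwrite(f"pics/{c}5.png",im[...,::-1])
    for t in ctrl.trace("portion_0",c)[:2]:
        q=P[t["region"]]; q=q[q[:,2]>.031]
        if len(q): print(c,round(t["p"],2),np.round(t["box"]),*[np.round(np.percentile(q,k,axis=0),3) for k in(2,50,98)])
E
```

```text
time: 12.63
tcp_pos: [0.5116, -0.045, 0.0883]
eef_rot: [-2.222, -2.217, 0.003]
contact_force: [-1.2, 0.4, 0.7]
width: 0.0364
finger_force: 0.0
time: 14.3
tcp_pos: [0.5048, -0.1746, 0.0899]
eef_rot: [2.224, 2.218, 0.0]
contact_force: [0.0, 0.4, 0.3]
width: 0.0363
finger_force: 0.0
t 14.3 tcp [ 0.5048 -0.1746  0.0899] F [0.  0.4 0.3] w 0.036289624917098036
[[ 0.003  1.     0.   ]
 [ 1.    -0.003 -0.   ]
 [-0.     0.    -1.   ]]
side 0.57 [327. 184.   8.  10.] [ 0.499 -0.206  0.032] [ 0.51  -0.189  0.037] [ 0.523 -0.174  0.041]
```

```bash
python3 -m jog '[[[-0.005,0,0],0],[[-0.010,0,0],0],[[-0.015,0,0],0],[[-0.019,0,0],0],[[-0.021,0,0],0],[[-0.021,0,0],0],[[-0.01,0,0],0],[[0.005,0,0],0],[[0.02,0,0],0],[[0.02,0,-0.03],0],[[0.02,0,-0.07],0],[[0.05,0,-0.11],0],[[0.09,0,-0.14],0],[[0.13,0,-0.16],0],[[0.17,0,-0.17],0],[[0.17,0,-0.17],0]]'; python3 - <<'E'
from h import *
s,r=state()
for c in("top","side"):
    im,P=cloud(c); cv2.imwrite(f"pics/{c}6.png",im[...,::-1])
    for n in("portion_0","plate","cup"):
      for t in ctrl.trace(n,c)[:2]:
        q=P[t["region"]]; q=q[~np.isnan(q[:,0])]
        if len(q): print(c,n,round(t["p"],2),np.round(t["box"]),*[np.round(np.percentile(q,k,axis=0),3) for k in(2,50,98)])
    q=P[(P[...,2]>.033)&(P[...,2]<.043)&(P[...,1]<-.15)&(P[...,1]>-.29)&(abs(P[...,0]-.5)<.06)]
    print(cv2.minEnclosingCircle(q[:,:2].astype(np.float32)))
a=cv2.imread("pics/top6.png")[180:300,250:410]; b=cv2.imread("pics/side6.png")[120:240,220:380]
cv2.imwrite("pics/g.png",cv2.resize(np.vstack([a,b]),None,fx=2.5,fy=2.5,interpolation=cv2.INTER_CUBIC))
E
```

```text
time: 15.83
tcp_pos: [0.5044, 0.0004, 0.2621]
eef_rot: [2.22, 2.22, 0.003]
contact_force: [0.4, -0.6, 1.2]
width: 0.0364
finger_force: 0.0
t 15.8333 tcp [5.044e-01 4.000e-04 2.621e-01] F [ 0.4 -0.6  1.2] w 0.036426861779754245
[[ 0.     1.     0.003]
 [ 1.    -0.     0.   ]
 [ 0.     0.003 -1.   ]]
top portion_0 0.65 [327. 254.  22.  19.] [ 0.485 -0.24   0.016] [ 0.505 -0.217  0.036] [ 0.528 -0.198  0.04 ]
top plate 0.77 [324. 256.  34.  40.] [ 0.466 -0.261  0.014] [ 0.507 -0.217  0.017] [ 0.548 -0.179  0.022]
top cup 0.33 [324. 255.  35.  37.] [ 0.466 -0.261  0.014] [ 0.506 -0.218  0.017] [ 0.547 -0.18   0.021]
((0.5046489238739014, -0.2195020616054535), 0.022295402362942696)
side portion_0 0.68 [333. 179.  17.  19.] [ 0.485 -0.234  0.018] [ 0.503 -0.209  0.035] [ 0.523 -0.195  0.04 ]
side plate 0.75 [336. 184.  27.  18.] [ 0.464 -0.254  0.014] [ 0.492 -0.208  0.018] [ 0.547 -0.179  0.021]
side cup 0.86 [264. 271.  34.  35.] [0.456 0.16  0.024] [0.486 0.199 0.05 ] [0.514 0.241 0.067]
((0.5062503814697266, -0.21710896492004395), 0.02488783374428749)
```

View pics/g.png

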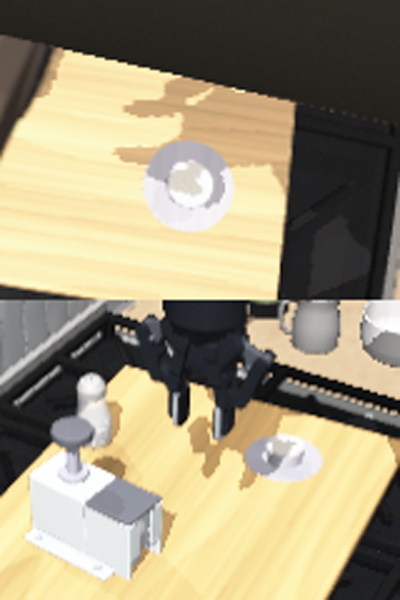

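The pot stands centred on the plate, at (188,184) in the top crop and (283,452) in the side crop. The plunger is up, the cup reads the same position as at the start, and the arm is clear of everything, so I'm handing in.

```bash
python3 -c "
from workcell import ctrl
print(ctrl.sign_off())"
```

```text
the job is handed in; nothing more can be done
None
```

I pressed the plunger fully once and let it come back up, then pushed the single pot to the centre of the steel plate, within about 2 mm. The job was handed in at about 16 s.

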